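# Load the brass setting die and screw down the captive knob

### The arm

A 6-joint arm with a two-finger parallel gripper is mounted at the origin on the work surface. World frame = base frame: x ahead of the robot, y to its left, z up, the work surface at z = 0. Lengths are in mm, angles in rad, forces in N, time in s.
With the tool pointing down it reaches from about 350 to 775 mm from the base axis. Payload 7.3 kg.
Tool frame: the origin (TCP) lies midway between the tips of the shut fingers; the grasp point (between the pads) lies 19 mm behind it; x points along the fingers, y is the direction in which the jaws open and shut, and the axes are right-handed (so a half turn about x gives the same grasp; the last joint's range is limited). The gripper opens to 92 mm and grips with 3 to 60 N. Pads are 19 mm wide; open, the fingers measure 130 mm over their backs; the gripper's body (75 mm by 190 mm) begins 47 mm behind the grasp point.
Start: joints at [-1.247, 0.342, 1.524, -0, 1.275, -0.146], TCP at [237.696, -468.13, 226.741] pointing down, gripper open.
Joint ranges: [-2.53, 2.53], [-0.77, 2.02], [0.04, 2.7], [-1, 4.14], [0.28, 2.66], [-3.11, 3.11]. Speed limits (rad/s): [2.57, 2.57, 3.14, 3.14, 3.14, 3.14].

### API

Orientations are given as [roll, pitch, yaw] about the fixed x, y, z axes, in that order (R = Rz(yaw) Ry(pitch) Rx(roll)).
In Python, from plant import bot gives the robot as it stands. The module is installed in compiled form; this text tells all that it offers.
- The arm moves only by the shell command python3 -m handwheel 'ROWS' [OPENING]. ROWS is JSON, a list that holds one entry, the list of rows, each a list of 4 numbers: the shift along the tool's x, y, z in cm, then the turn about the tool's x in rad. A call has 1 to 8 rows; each row shifts and turns the commanded pose from where the row before left it, along the tool's axes as they then stand; what a row does not reach is not made up. A row lasts 1/12 s, in which the tool goes at most 41.7 mm and 7.16 degrees, less where a joint would pass 70% of its speed; a pose out of reach is approached as far as the arm can. A call is refused whole if a number of a shift passes 4.17 or a number of a turn 0.125, either way. A call with a gripper value outside its range is refused whole. OPENING is the opening, from 0 (shut) to 1 (fully open), set as the call begins (- or left out, the last holds). The fingers move at their own pace and stop on an object; the grip force is fixed at half the most. Time passes only in rows, so rows that do not move let the fingers close. It gives the time, the measured TCP pose, the force and the opening at its end, in the units of the state.
- bot.get_obs(): the state, without advancing time (a new reading comes with each control period).
- bot.capture(name): name is "side" or "top" or "wrist"; returns (picture, depth): 400x640x3 uint8, red, green, blue; 400x640 float32, mm along the optical axis (not along the pixel's ray), 0 where there is no reading.
- bot.camera_model(name): a dict with "fx", "fy", "cx", "cy" (pixels), "position" and "rotation" of the camera in the world. Camera axes: x right, y down, z forward; pixel columns grow to the right and rows downward; lengths in mm; the calibration is good to about 2 mm. A picture is of the moment at which its call begins: read the wrist's pose just before it. camera_model takes no time and is no camera call; for the wrist camera it gives the pose at the moment of the call.
- bot.close_job(): hands the job in, once; it reports no verdict.
Trained networks look in the newest picture that a camera, given by its name, has taken for a name from the list of things; names that differ only in an ending like _2 or _b are one class to them, and where a whole thing is asked for, a point or a joint stands for the part that bears it (a point fixed in the world has none). Each returns a list of dicts, best first, with "conf" (0 to 1); they miss things now and then, are a little off and sometimes report something else, mostly with a low value. They report only what shows in the picture. A call takes as long as a camera call. They do not tell look-alikes from the thing itself.
- bot.find_in(camera, label): "bbox" ([left, top, width, height] in pixels, round what is visible of it).
- bot.spot_point(camera, label): "point" ([column, row] in pixels: a listed point, or the origin of a listed thing).
The state is a dict: "time": time; "joint_positions": joint angles; "dq": joint speeds; "tau": joint torques, N m; "tool_pos": TCP position; "tcp_rot": TCP orientation; "contact_force": force on the tool from outside, world axes, zero at the start; "moment": the same for the moment, N m; "grip_width": finger opening in mm.
Only numpy, scipy, OpenCV 4.12 (cv2) and the standard library are available. Lean on these libraries where they do the work, as an engineer would, in place of code of your own. Each camera call takes 0.05 s, during which the arm holds its last target.

### The job

Drop the brass setting die foot first into the funnel of the green die holder so that it stands fully down in the well, then lock the holder: push its spring-loaded red-and-black captive knob down and turn it clockwise until its thread catches and it is screwed fully home and stays down when you let go. The knob only goes in where its thread start lines up, and that has to be felt for. Leave the dark die, the awl, the blue tin and the mallet where they are.

Things in the scene. Friction and masses are not known exactly. Their poses are not given: they have to be found in the camera images.
- brass_die: brass setting die: plain round pin, 16 mm diameter, 45 mm long, foot bevelled to 11 mm, about 70 g, standing upright on the bench. Origin at the centre of its foot, z up along the pin. The dark die is its twin in size; the two may stand on either side of the holder.
- holder: green cast die holder fixed to the bench: plate 100 x 200 x 15 mm, origin at the centre of its underside, long side along its y. At y = +55 mm a steel tube with a funnel mouth, at y = -55 mm a round housing (66 mm diameter, top 44 mm above the bench) with the captive knob above it.
- well_mouth (a point): centre of the funnel's rim, 64 mm above the bench. Outer rim diameter 54 mm, inner about 46 mm, narrowing over 17 mm to a round well of 20 mm bore.
- well_floor (a point): centre of the well's floor, 46 mm below the funnel's rim: a seated die has its foot here and its top 1 mm below the rim.
- knob_grip (a point): on the knob's axis, halfway up its red bar grip. The bar is 50 mm long (this point's x), 14 mm thick (its y), 32 mm high, on a black disc 68 mm in diameter, 8 mm thick. The point is 16 mm below the bar's top, 16 mm above the disc's upper face and, knob up, 90 mm above the bench; it turns and sinks with the knob.
- knob_push (a joint): how far the knob has gone down, m; 0 = up. A spring lifts it (5 N at the top, 9 N at the bottom). Off a thread start it stops hard after 4 mm. At a thread start (three, 120 degrees apart, hidden angles, each about 28 degrees wide) it can be pushed about 14 mm down. Fully home it stays at 16.5 to 17 mm by itself.
- knob_turn (a joint): turn of the knob, rad, growing clockwise from above; it does not show where the thread starts are. Raised, it turns freely (friction 0.05 N m). Pushed in at a start, kept down and turned clockwise, it passes under the thread after at most 40 degrees and can be let go; turning on draws it 4 mm further down, to a hard stop 60 to 90 degrees after it went in.
- blued_die: dark steel die, same shape and size as the brass one, standing upright; to be left alone
- awl: awl with a turned wooden handle, 165 mm long, 29 mm thick, lying on the bench along its x; origin on its underside near the middle; to be left alone
- wax_tin: blue round tin with a white lid, 70 mm diameter, 45 mm high; origin at the centre of its underside; to be left alone
- mallet: white-headed mallet lying on the bench, head 48 mm diameter and 90 mm long along its y, handle 155 mm to its -x; origin on its underside under the head; to be left alone
Things that resemble listed ones, but are neither listed nor needed, are in the scene too. Of the things shaped like the brass_die, the brass one is meant.

How it is judged (in metres and radians):
On the way, in this order (a step that is already met when the one before it is completed fails the run):
1. the brass die stands in the well (horizontal distance between brass_die and well_floor below 0.006 m and z of brass_die in the frame of holder below 0.022 m), for 0.2 s.
2. the knob is screwed fully home (value of joint knob_push above 0.0163 m), for 0.2 s.
At the end, for the whole second after the job is handed in: The brass die stands foot down in the well (foot within 6 mm of the well's axis and 4 mm of its floor, at rest), and the knob, let go, stays screwed down at least 16 mm (all of step 1 and angle between brass_die's own z axis and vertical below 0.25 rad and linear speed of brass_die below 0.02 m/s and value of joint knob_push above 0.016 m and velocity of joint knob_push below 0.005 m/s and velocity of joint knob_turn between -0.1 and 0.1 rad/s); the robot touches nothing.
It fails at once if the dark die moved more than 30 mm or toppled (distance of blued_die from where it was at the start of the episode above 0.03 m or angle between blued_die's own z axis and vertical above 0.6 rad).
It fails at once if the awl, the tin or the mallet moved more than 30 mm (distance of any of awl, wax_tin, mallet from where it was at the start of the episode above 0.03 m).
It also fails if it takes over 64 s, if anything falls off the work surface, if the arm or the gripper's body presses on something with over 40 N, if the wrist force passes 120 N, or if a joint passes its speed limit or range.

## Working session

There is one attempt and no reset: what is moved stays moved. The work goes in short steps, Python scripts to look and compute and a shell command to move; the robot and the scene stay as the last step left them, time stands still between calls to the robot, and variables do not carry over. Pictures are saved under pics/ and viewed, and the job is handed in when it is done.

```bash
mkdir -p pics
cat > h.py <<'E'
import numpy as np, cv2
from plant import bot
def cap(n,save=None):
    p,d=bot.capture(n); m=bot.camera_model(n)
    if save: cv2.imwrite('pics/'+save,p[:,:,::-1])
    return p,d,m
def w(m,u,v,z):
    c=np.array([(u-m['cx'])/m['fx']*z,(v-m['cy'])/m['fy']*z,z]);return np.array(m['position'])+np.array(m['rotation'])@c
def ray(m,u,v,h):
    p=np.array(m['position']);d=w(m,u,v,1)-p;return p+d*(h-p[2])/d[2]
E
python3 - <<'E'
from h import *
np.set_printoptions(precision=2,suppress=True)
o=bot.get_obs();print(o)
for n in ['side','top']:
    p,d,m=cap(n,n+'0.png');print(n,m)
    for l in ['brass_die','holder','well_mouth','knob_grip','blued_die']:
        try:
            for r in bot.spot_point(n,l)[:3]: print(l,r)
        except Exception as e: print(e)
E
```

```text
{'time': 0.0, 'joint_positions': array([-1.25,  0.34,  1.53, -0.  ,  1.28, -0.15]), 'dq': array([-0.,  0.,  0.,  0.,  0.,  0.]), 'tau': array([  0.  , -43.12, -24.42,   0.07,   0.06,  -0.  ]), 'tool_pos': array([ 237.57, -467.72,  226.06]), 'tcp_rot': array([-1.71,  1.57,  1.9 ]), 'contact_force': array([0.54, 0.45, 0.99]), 'moment': array([0.03, 0.03, 0.02]), 'grip_width': 91.82834524990139}
side {'fx': 381.32587394547073, 'fy': 381.32587394547073, 'cx': 316.45127407503134, 'cy': 196.14973046040743, 'position': array([ 363.73, -626.51,  670.09]), 'rotation': array([-2.27,  0.  , -0.38])}
brass_die {'point': [280.2, 391.8], 'conf': 0.57}
brass_die {'point': [276.0, 350.1], 'conf': 0.55}
brass_die {'point': [331.7, 363.3], 'conf': 0.54}
holder {'point': [280.4, 255.0], 'conf': 0.67}
well_mouth {'point': [281.5, 215.0], 'conf': 0.95}
knob_grip {'point': [271.6, 245.3], 'conf': 0.75}
blued_die {'point': [250.0, 177.2], 'conf': 0.48}
top {'fx': 365.65671776226384, 'fy': 365.65671776226384, 'cx': 320.821640063855, 'cy': 193.65381202174984, 'position': array([ 559.5 ,   16.98, 1119.56]), 'rotation': array([-3.08, -0.  , -1.56])}
brass_die {'point': [441.1, 269.5], 'conf': 0.48}
brass_die {'point': [433.7, 225.6], 'conf': 0.44}
brass_die {'point': [415.5, 221.0], 'conf': 0.43}
holder {'point': [340.8, 234.6], 'conf': 0.8}
well_mouth {'point': [322.7, 223.4], 'conf': 0.7}
knob_grip {'point': [362.1, 242.2], 'conf': 0.74}
blued_die {'point': [229.1, 230.2], 'conf': 0.59}
```

```bash
cat > h.py <<'E'
import numpy as np, cv2
from plant import bot
from scipy.spatial.transform import Rotation as Ro
np.set_printoptions(precision=2,suppress=True)
def cap(n,save=None):
    p,d=bot.capture(n); m=bot.camera_model(n)
    if save: cv2.imwrite('pics/'+save,p[:,:,::-1])
    return p,d,m
def w(m,u,v,z):
    c=np.array([(u-m['cx'])/m['fx']*z,(v-m['cy'])/m['fy']*z,z]);return np.array(m['position'])+Ro.from_euler('xyz',m['rotation']).as_matrix()@c
def ray(m,u,v,h):
    p=np.array(m['position']);d=w(m,u,v,1)-p;return p+d*(h-p[2])/d[2]
def Rt(o): return Ro.from_euler('xyz',o['tcp_rot']).as_matrix()
E
python3 - <<'E'
from h import *
m=bot.camera_model('top')
for n,u,v,h in [('b1',441,269.5,0),('b2',433.7,225.6,0),('b3',415.5,221,0),('hold',340.8,234.6,0),('well',322.7,223.4,64),('knob',362.1,242.2,90),('blued',229.1,230.2,0)]: print(n,ray(m,u,v,h))
m=bot.camera_model('side')
for n,u,v,h in [('b1',280.2,391.8,0),('b2',276,350,0),('b3',331.7,363.3,0),('hold',280,255,0),('well',281.5,215,64),('knob',271.6,245.3,90),('blued',250,177,0)]: print(n,ray(m,u,v,h))
print(Rt(bot.get_obs()))
E
```

```text
b1 [ 396.94 -352.63    0.  ]
b2 [ 529.44 -331.22    0.  ]
b3 [ 542.8  -275.64    0.  ]
hold [498.78 -47.7    0.  ]
well [533.72   8.37  64.  ]
knob [ 483.17 -102.33   90.  ]
blued [508.16 292.83   0.  ]
b1 [ 409.94 -341.81    0.  ]
b2 [ 425.36 -267.79    0.  ]
b3 [ 510.74 -329.06    0.  ]
hold [502.08 -50.53   0.  ]
well [529.31  10.27  64.  ]
knob [475.44 -96.51  90.  ]
blued [511.5  266.42   0.  ]
[[ 0.    0.45 -0.89]
 [-0.   -0.89 -0.45]
 [-1.    0.   -0.  ]]
```

View pics/side0.png

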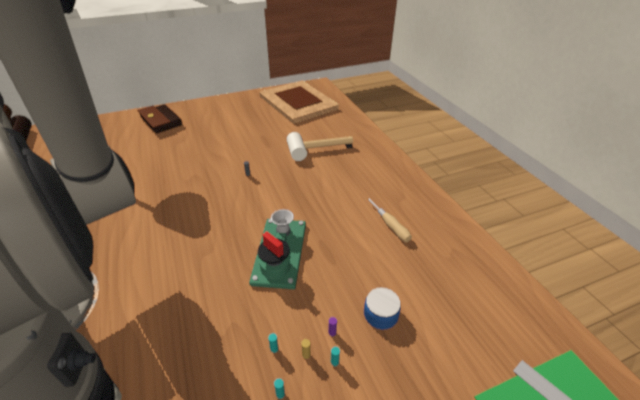

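View pics/top0.png

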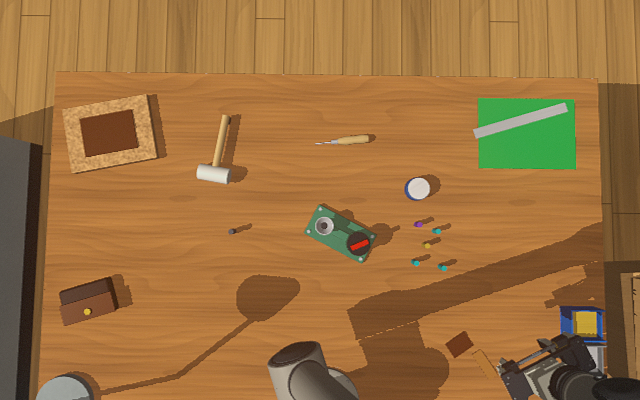

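The look-alikes are three cyan pins (side 273,343; 335,356; 280,388), one purple (332,326), one brass-coloured (306,348; top 427,245) and the dark one (248,169). The brass-coloured one fits the description. I'll confirm it in a crop and measure it.

Run:
```python
from h import *
a=cv2.imread('pics/side0.png')[310:400,255:355];b=cv2.imread('pics/top0.png')[210:280,390:470]
a=cv2.resize(a,None,fx=4,fy=4,interpolation=2);b=cv2.resize(b,(400,360),interpolation=2)
cv2.imwrite('pics/crop.png',np.hstack([a,b]))
for n,box in [('top',(415,438,238,254)),('side',(298,315,336,362))]:
    p,d,m=cap(n)
    hsv=cv2.cvtColor(p,cv2.COLOR_RGB2HSV)
    u0,u1,v0,v1=box
    P=np.array([np.r_[w(m,u,v,d[v,u]),hsv[v,u],u,v] for v in range(v0,v1) for u in range(u0,u1) if d[v,u]>0])
    s=P[P[:,2]>12];print(n,len(s),s.mean(0),s[:,:3].min(0),s[:,:3].max(0))
    t=s[s[:,2]>40];print(len(t),t.mean(0))
# knob bar
p,d,m=cap('top')
hsv=cv2.cvtColor(p,cv2.COLOR_RGB2HSV)
for n in ['top','side']:
    p,d,m=cap(n);hsv=cv2.cvtColor(p,cv2.COLOR_RGB2HSV)
    mk=((hsv[...,0]<6)|(hsv[...,0]>174))&(hsv[...,1]>180)&(hsv[...,2]>90)
    mk[:200]=0;mk[280:]=0
    vv,uu=np.nonzero(mk);P=np.array([w(m,u,v,d[v,u]) for u,v in zip(uu,vv)])
    P=P[(P[:,2]>60)&(np.hypot(P[:,0]-480,P[:,1]+100)<50)];t=P[P[:,2]>P[:,2].max()-6]
    print(n,len(P),P[:,2].max(),t.mean(0)); print(cv2.minAreaRect(t[:,:2].astype(np.float32)))
    # funnel rim
    r=[w(m,u,v,d[v,u]) for v in range(195,250) for u in range(250,350) if d[v,u]>0]
    r=np.array(r);r=r[(abs(r[:,2]-64)<3)&(np.hypot(r[:,0]-531,r[:,1]-9)<36)];print('rim',len(r),cv2.minEnclosingCircle(r[:,:2].astype(np.float32)))
```

```text
top 39 [ 474.18 -294.83   36.78   21.13  180.72  167.64  425.36  244.67] [ 467.28 -304.42   14.63] [ 480.88 -289.22   49.47]
24 [ 473.45 -296.48   44.05   22.17  182.    188.33  426.62  245.12]
side 135 [ 472.27 -301.59   34.62   19.78  146.12  154.45  305.86  347.55] [ 465.31 -306.68   12.59] [ 480.94 -290.68   46.09]
66 [ 472.56 -299.16   43.81   20.53  143.38  181.88  305.42  343.62]
top 95 110.90169375687094 [478.38 -91.5  106.61]
((478.4784851074219, -92.1439208984375), (12.915902137756348, 48.78112030029297), 21.437231063842773)
rim 92 ((528.4564208984375, 5.690061569213867), 26.063823699951172)
side 267 108.0735878964183 [478.22 -97.46 105.16]
((478.0341491699219, -95.83834838867188), (13.657264709472656, 47.525550842285156), 24.623126983642578)
rim 94 ((528.1735229492188, 3.634645700454712), 27.152132034301758)
```

View pics/crop.png

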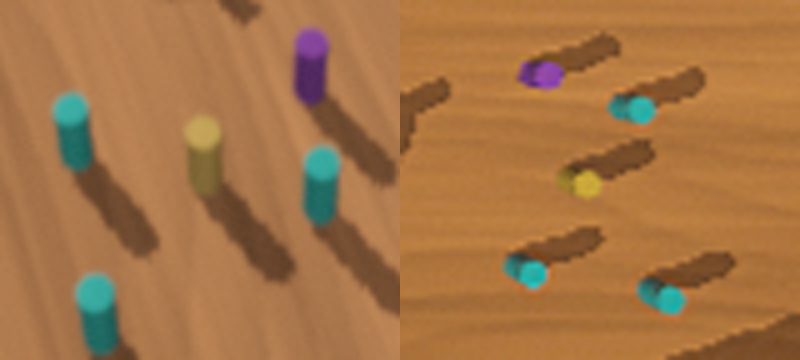

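The crop shows one brass-coloured pin in the middle, at about (473,-298), with three cyan and one purple around it. The brass one is the target.

```bash
python3 -m handwheel '[[[0,-0.6,-4,0],[0,-0.6,-4,0],[0,-0.6,-4,0],[0,-0.6,-4,0],[0,-0.6,-4,0],[0,-0.6,-4,0],[0,-0.6,-4,0],[0,0,0,0]]]' 0.5
```

```text
time: 1.52
tool_pos: [473.1, -299.4, 226.6]
tcp_rot: [-3.09, 1.568, 0.527]
contact_force: [-0.6, 0.1, 0.8]
grip_width: 47.0
```

Run:
```python
from h import *
o=bot.get_obs();print(o['tool_pos'],o['joint_positions'],o['time'],o['contact_force']);print(Rt(o))
p,d,m=cap('wrist','w1.png');print(m)
for r in bot.spot_point('wrist','brass_die'): print(r,ray(m,*r['point'],0))
```

```text
[ 473.13 -299.39  226.62] [-0.7   0.41  1.43  0.    1.31  0.39] 1.5167 [-0.63  0.07  0.75]
[[ 0.    0.46 -0.89]
 [ 0.   -0.89 -0.46]
 [-1.   -0.   -0.  ]]
{'fx': 287.13205837510566, 'fy': 287.13205837510566, 'cx': 321.2003016120274, 'cy': 201.78263582524337, 'position': array([ 527.67, -270.09,  384.39]), 'rotation': array([ 2.89, -0.  , -1.1 ])}
{'point': [283.8, 197.3], 'conf': 0.67} [ 423.66 -265.86    0.  ]
{'point': [321.3, 178.5], 'conf': 0.66} [ 470.48 -299.76    0.  ]
{'point': [358.1, 161.7], 'conf': 0.64} [ 513.06 -333.04    0.  ]
{'point': [332.0, 231.0], 'conf': 0.58} [ 410.56 -347.64    0.  ]
{'point': [327.4, 130.0], 'conf': 0.55} [ 530.71 -277.68    0.  ]
{'point': [133.6, 94.8], 'conf': 0.36} [457.05 -40.3    0.  ]
```

View pics/w1.png

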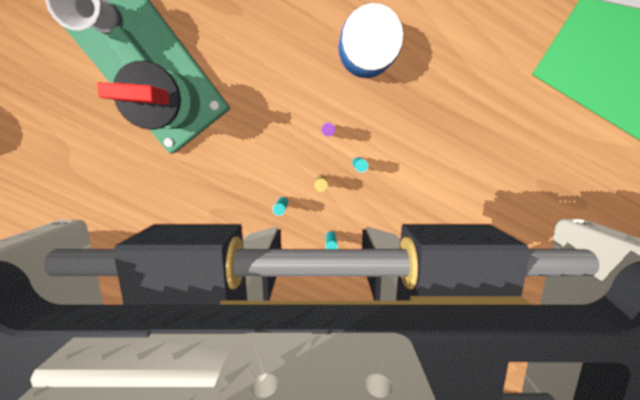

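The wrist view shows the brass pin at (321,184), its cyan and purple neighbours at least 55 mm away, and the knob bar at (132,92). I'll turn the jaws to align with world y and come down part way.

```bash
python3 -m handwheel '[[[0,0,0,0.12],[0,0,0,0.12],[2,0,0,0.12],[4,0,0,0.115],[4,0,0,0],[0,0,0,0]]]' 0.4
python3 - <<'E'
from h import *
o=bot.get_obs();print(Rt(o),o['joint_positions'])
p,d,m=cap('wrist','w2.png')
hsv=cv2.cvtColor(p,cv2.COLOR_RGB2HSV)
P=[]
for v in range(400):
  for u in range(640):
    if d[v,u]>0 and 20<=hsv[v,u,0]<=32 and hsv[v,u,1]>90:
      q=w(m,u,v,d[v,u])
      if np.hypot(q[0]-472,q[1]+299)<20 and q[2]>10: P.append(np.r_[q,u,v])
P=np.array(P);print(len(P),P.min(0),P.max(0));t=P[P[:,2]>41];print(len(t),t.mean(0))
E
```

```text
time: 2.12
tool_pos: [463.4, -302.2, 120.0]
tcp_rot: [-0.67, 1.557, 2.464]
contact_force: [-1.4, 1.3, -1.5]
grip_width: 37.0
[[-0.01 -0.01 -1.  ]
 [ 0.01 -1.    0.01]
 [-1.   -0.01  0.01]] [-0.72  0.51  1.58 -0.    1.07  0.86]
440 [ 467.87 -312.64   19.74  251.    181.  ] [ 490.22 -281.89  221.8   360.    304.  ]
388 [ 478.87 -298.58   94.99  314.38  224.93]
```

View pics/w2.png

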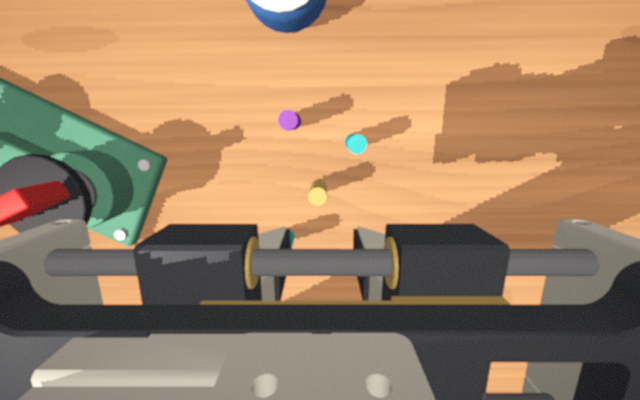

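Run:
```python
from h import *
for i in range(1):
    o=bot.get_obs();p,d,m=cap('wrist')
    print(o['tool_pos'])
    hsv=cv2.cvtColor(p,cv2.COLOR_RGB2HSV)
    P=np.array([np.r_[w(m,u,v,d[v,u]),u,v] for v in range(170,222) for u in range(300,340) if d[v,u]>0 and hsv[v,u,0]>=20])
    P=P[(P[:,2]>25)&(P[:,2]<60)];t=P[P[:,2]>42];print(len(P),len(t),t.mean(0),t.min(0),t.max(0))
    print(cv2.minEnclosingCircle(t[:,:2].astype(np.float32)))
    r=o['tool_pos'];R=Rt(o)
    print('offset tool',R.T@(np.r_[t.mean(0)[:2],22]-r))
```

```text
[ 465.18 -303.38  123.74]
303 264 [ 475.98 -298.63   47.58  315.77  196.5 ] [ 467.72 -305.61   42.01  307.    187.  ] [ 483.17 -291.1    49.73  324.    206.  ]
((475.5279541015625, -298.7151184082031), 7.848642826080322)
offset tool [101.68  -4.28 -11.47]
```

```bash
python3 -m handwheel '[[[0,-0.2,-0.5,0],[2,-0.2,-0.4,0],[2,0,0,0],[1.5,0,0,0],[0,0,0,0],[0,0,0,0]]]'
python3 - <<'E'
from h import *
o=bot.get_obs();R=Rt(o);print(o['tool_pos'],R)
print('offset tool',R.T@(np.array([474.5,-298.6,21])-o['tool_pos']))
E
```

```text
time: 2.72
tool_pos: [478.4, -300.8, 73.6]
tcp_rot: [2.433, 1.568, -0.714]
contact_force: [-0.9, -0.3, 0.7]
grip_width: 36.8
[ 478.36 -300.77   73.61] [[ 0.   -0.01 -1.  ]
 [-0.   -1.    0.01]
 [-1.    0.   -0.  ]]
offset tool [52.6  -2.25  3.98]
```

```bash
python3 -m handwheel '[[[1.5,-0.2,0.4,0],[1.5,0,0,0],[1.2,0,0,0],[0.8,0,0,0],[0,0,0,0],[0,0,0,0]]]'
python3 - <<'E'
from h import *
o=bot.get_obs();R=Rt(o);print(o['tool_pos'],R,o['contact_force'])
print('offset tool',R.T@(np.array([474.5,-298.6,21])-o['tool_pos']))
cap('wrist','w3.png')
E
```

```text
time: 3.22
tool_pos: [474.2, -298.6, 23.0]
tcp_rot: [2.424, 1.569, -0.722]
contact_force: [-0.3, 0.4, 0.7]
grip_width: 36.9
[ 474.16 -298.61   23.02] [[ 0.   -0.01 -1.  ]
 [-0.   -1.    0.01]
 [-1.    0.   -0.  ]] [-0.33  0.44  0.73]
offset tool [ 2.02 -0.01 -0.34]
```

View pics/w3.png

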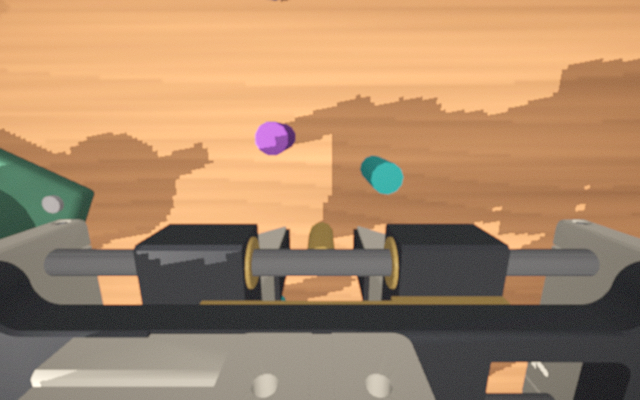

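The brass die stands between the jaws at (320,238), so I'll close and lift.

```bash
python3 -m handwheel '[[[0.2,0,0,0],[0,0,0,0],[0,0,0,0],[0,0,0,0],[0,0,0,0],[0,0,0,0]]]' 0; python3 -m handwheel '[[[0,0,0,0],[-2,0,0,0],[-4,0,0,0],[-4,0,0,0],[-2,0,0,0],[0,0,0,0]]]'
python3 - <<'E'
from h import *
o=bot.get_obs();p,d,m=cap('wrist','w4.png')
cv2.imwrite('pics/w4c.png',cv2.resize(p[150:330,220:420,::-1],None,fx=3,fy=3))
E
```

```text
time: 3.77
tool_pos: [473.5, -298.1, 20.0]
tcp_rot: [2.339, 1.57, -0.808]
contact_force: [-0.6, -0.1, 2.2]
grip_width: 14.8
time: 4.27
tool_pos: [475.6, -299.7, 144.8]
tcp_rot: [2.446, 1.561, -0.701]
contact_force: [0.7, -0.6, -0.2]
grip_width: 15.0
```

View pics/w4c.png

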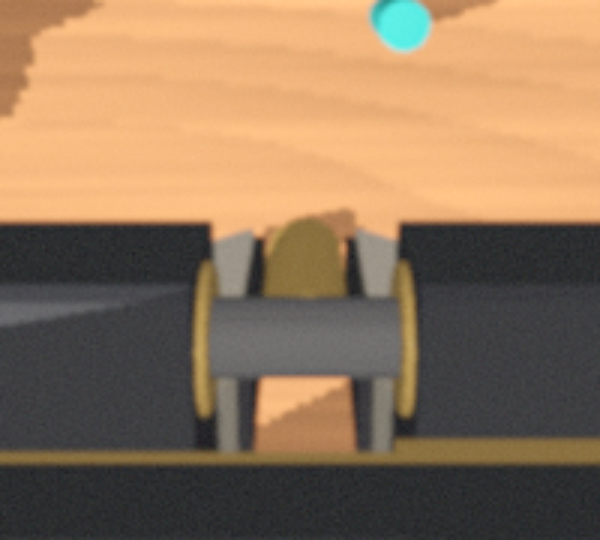

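Held (15 mm, die visible between the pads). Next I'll go toward the well, stopping short of it in x to see it.

```bash
python3 -m handwheel '[[[-2,0,0,0],[-1,-4,0,0],[0,-4,0,0],[0,-4,0,0],[0,-4,0,0],[0,-4,0,0],[0,-4,0,0],[0,-4,0,0]]]';python3 -m handwheel '[[[0,-2.4,0,0],[0,0,0,0],[0,0,0,0],[0,0,0,0]]]'
cat > well.py <<'E'
from h import *
import sys
o=bot.get_obs();p,d,m=cap('wrist',sys.argv[1])
print(o['tool_pos'],Rt(o),o['joint_positions'])
for l in ['well_mouth','knob_grip']:
  for r in bot.spot_point('wrist',l)[:2]: print(l,r,ray(m,*r['point'],64 if l[0]=='w' else 90))
vv,uu=np.nonzero(d>0)
c=np.stack([(uu-m['cx'])/m['fx']*d[vv,uu],(vv-m['cy'])/m['fy']*d[vv,uu],d[vv,uu]],1)
P=c@Ro.from_euler('xyz',m['rotation']).as_matrix().T+m['position']
s=(np.hypot(P[:,0]-529,P[:,1]-6)<38)&(abs(P[:,2]-64)<6)
r=P[s];print(len(r),r[:,2].mean() if len(r) else 0)
if len(r)>10:
  h=cv2.convexHull(r[:,:2].astype(np.float32));print(cv2.minEnclosingCircle(h), cv2.fitEllipse(h))
np.save('P.npy',np.c_[P,uu,vv,p[vv,uu]])
E
python3 well.py w5.png
```

```text
time: 4.98
tool_pos: [473.3, -16.0, 167.9]
tcp_rot: [-0.178, 1.567, 2.958]
contact_force: [2.0, 0.3, -1.0]
grip_width: 15.4
time: 5.32
tool_pos: [474.4, 5.8, 168.5]
tcp_rot: [0.063, 1.569, -3.084]
contact_force: [-0.4, -1.0, -0.9]
grip_width: 15.2
[474.4    5.77 168.53] [[-0. -0. -1.]
 [-0. -1.  0.]
 [-1.  0.  0.]] [-0.15  0.31  1.75 -0.    1.09  1.43]
well_mouth {'point': [319.8, 138.1], 'conf': 0.66} [531.01   7.52  64.  ]
knob_grip {'point': [437.3, 203.4], 'conf': 0.68} [476.89 -92.24  90.  ]
1432 62.23223403038538
((528.4212646484375, 5.182279586791992), 26.286462783813477) ((528.4364013671875, 5.129586696624756), (51.975406646728516, 52.24211502075195), 82.2291030883789)
```

View pics/w5.png

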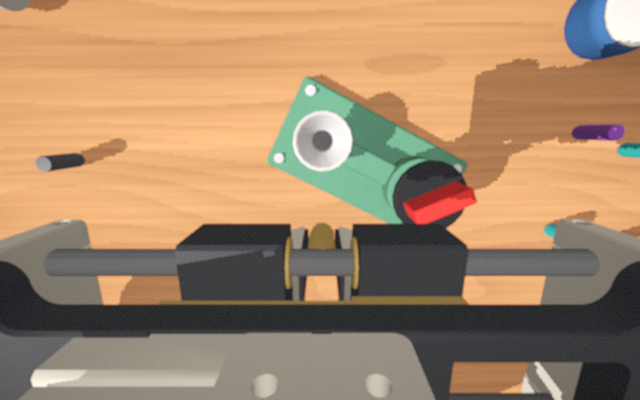

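```bash
python3 -m handwheel '[[[0,0,-2.6,0],[0,0,-2.6,0],[0,0,-0.1,0],[3,0,0,0],[3,0,0,0],[1.5,0,0,0],[0,0,0,0],[0,0,0,0]]]'
python3 - <<'E'
from h import *
o=bot.get_obs();print(o['tool_pos'],Rt(o),o['contact_force'])
p,d,m=cap('wrist','w6.png');cv2.imwrite('pics/w6c.png',cv2.resize(p[130:330,220:420,::-1],None,fx=3,fy=3))
p,d,m=cap('side');cv2.imwrite('pics/s6c.png',cv2.resize(p[150:300,220:370,::-1],None,fx=4,fy=4))
E
```

```text
time: 6.13
tool_pos: [527.4, 5.1, 94.3]
tcp_rot: [-0.041, 1.569, 3.094]
contact_force: [0.1, 0.0, -0.2]
grip_width: 15.4
[527.36   5.07  94.29] [[-0.   -0.01 -1.  ]
 [ 0.   -1.    0.01]
 [-1.   -0.    0.  ]] [ 0.08  0.05 -0.23]
```

View pics/w6c.png

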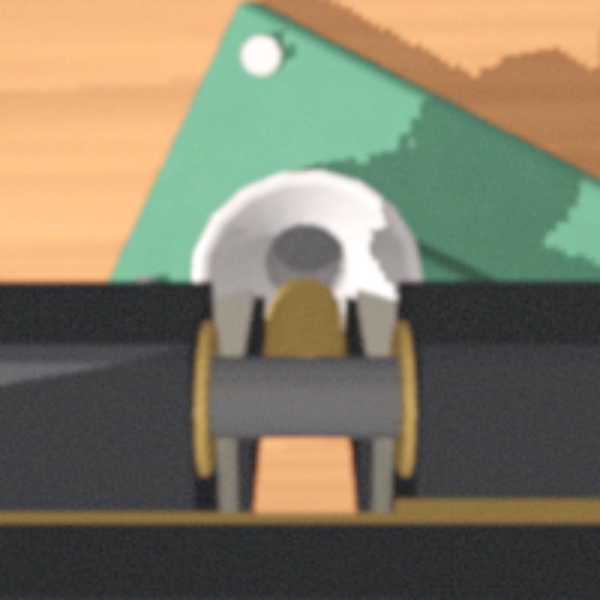

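View pics/s6c.png

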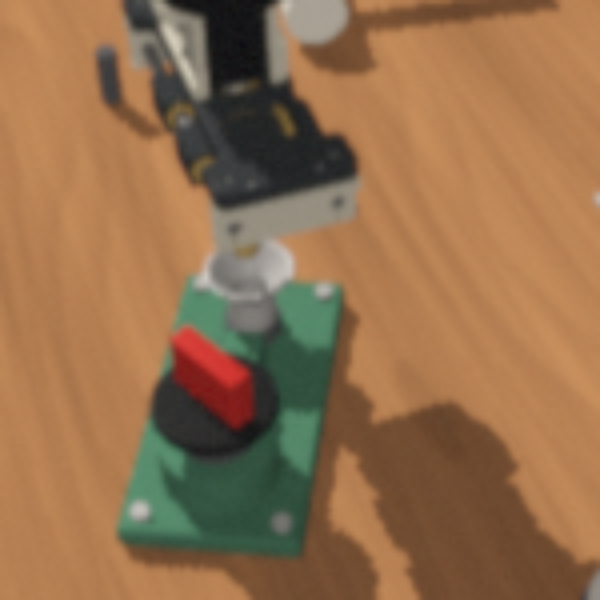

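The die hangs centred over the funnel in both views. I'll lower it in.

```bash
python3 -m handwheel '[[[1,0,0,0],[0.8,0,0,0],[0.5,0,0,0],[0.2,0,0,0],[0,0,0,0],[0,0,0,0]]]'
```

```text
time: 6.73
tool_pos: [528.0, 5.8, 69.6]
tcp_rot: [0.463, 1.571, -2.683]
contact_force: [0.3, 0.8, -0.8]
grip_width: 15.2
```

```bash
python3 -m handwheel '[[[0.2,0,0,0],[0,0,0,0],[0,0,0,0]]]'; python3 -m handwheel '[[[0,0,0,0],[0,0,0,0],[0,0,0,0],[0,0,0,0]]]' 0.35;python3 -m handwheel '[[[-2,0,0,0],[-3,0,2,0],[-3,0,3,0],[-1,0,1,0],[0,0,0,0],[0,0,0,0]]]'
python3 - <<'E'
from h import *
o=bot.get_obs();print(o['tool_pos'],o['joint_positions'])
p,d,m=cap('wrist');cv2.imwrite('pics/w7c.png',cv2.resize(p[80:280,220:480,::-1],None,fx=3,fy=3))
P=np.array([np.r_[w(m,u,v,d[v,u]),u,v] for v in range(80,225) for u in range(220,420) if d[v,u]>0])
s=P[(np.hypot(P[:,0]-528.5,P[:,1]-5.2)<7)];print(len(s),s.mean(0),s[:,2].min(),s[:,2].max())
E
```

```text
time: 6.98
tool_pos: [528.0, 5.8, 67.8]
tcp_rot: [2.503, 1.571, -0.644]
contact_force: [0.3, -0.4, -0.9]
grip_width: 15.2
time: 7.32
tool_pos: [528.1, 5.7, 67.9]
tcp_rot: [2.785, 1.57, -0.361]
contact_force: [0.1, -0.1, 0.8]
grip_width: 31.3
time: 7.82
tool_pos: [469.0, 6.0, 157.8]
tcp_rot: [2.992, 1.568, -0.155]
contact_force: [-0.4, 0.4, -0.2]
grip_width: 32.1
[468.97   6.   157.83] [-0.15  0.31  1.78 -0.    1.05  1.43]
194 [528.42   5.72  60.91 322.67 135.1 ] 22.14131834648532 63.9530625152243
```

View pics/w7c.png

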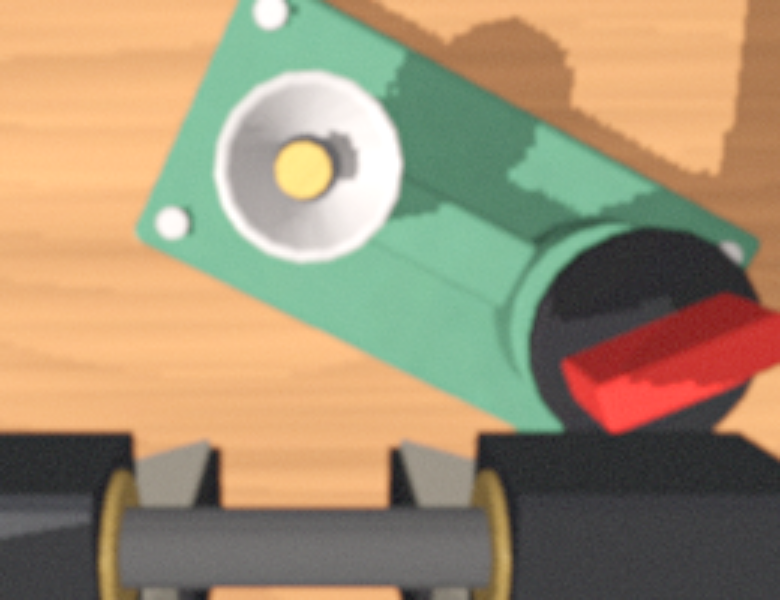

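The brass die sits in the well with its top at about 62–63 mm, so it's seated. Now the knob: move next to it and measure.

```bash
python3 -m handwheel '[[[0,3.3,1.5,0],[0,3.3,1.5,0],[0,3.3,1.5,0],[0,0,0,0],[0,0,0,0],[0,0,0,0]]]' 0.5
cat > knob.py <<'E'
from h import *
import sys
o=bot.get_obs();p,d,m=cap('wrist',sys.argv[1])
print(o['tool_pos'],o['joint_positions'][5])
hsv=cv2.cvtColor(p,cv2.COLOR_RGB2HSV)
mk=((hsv[...,0]<6)|(hsv[...,0]>174))&(hsv[...,1]>150)&(hsv[...,2]>70)&(d>0)
vv,uu=np.nonzero(mk)
P=np.array([w(m,u,v,d[v,u]) for u,v in zip(uu,vv)])
P=P[(np.hypot(P[:,0]-479,P[:,1]+94)<45)];z=np.percentile(P[:,2],98);t=P[P[:,2]>z-3]
print(len(P),z,len(t),t.mean(0));print(cv2.minAreaRect(t[:,:2].astype(np.float32)))
# disc
vv,uu=np.nonzero((d>0)&(p.max(2)<90))
Q=np.array([w(m,u,v,d[v,u]) for u,v in zip(uu,vv)]);Q=Q[(np.hypot(Q[:,0]-479,Q[:,1]+94)<45)&(abs(Q[:,2]-73)<9)]
if len(Q)>20:print('disc',len(Q),Q[:,2].mean(),cv2.minEnclosingCircle(Q[:,:2].astype(np.float32)))
E
python3 knob.py w8.png
```

```text
time: 8.37
tool_pos: [423.3, -92.6, 156.3]
tcp_rot: [-0.615, 1.569, 2.52]
contact_force: [0.1, 0.6, 0.7]
grip_width: 45.9
[423.33 -92.64 156.29] 1.1839486144741942
1480 107.3820963281701 1312 [478.33 -91.89 105.92]
((478.1100158691406, -91.50090026855469), (13.930835723876953, 49.567073822021484), 23.460079193115234)
disc 3428 74.00662121777307 ((478.34954833984375, -91.91166687011719), 32.98175811767578)
```

View pics/w8.png

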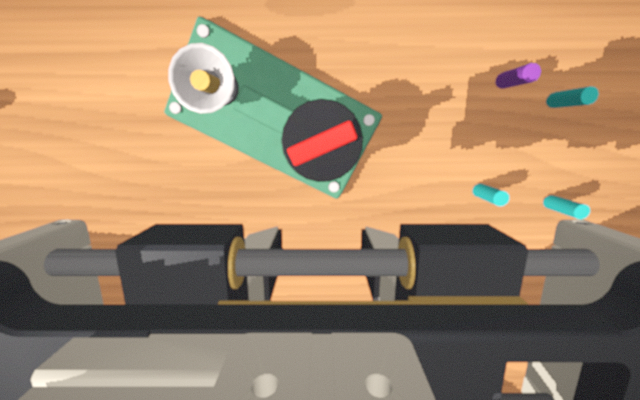

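The view shows the bar at (322,143) on its black disc, with its axis at (478.3,-91.9) and its narrow direction at 23.5°. The brass die is in the funnel at (203,78). I'll move over the knob and turn anticlockwise 113.5° to keep the clockwise range.

```bash
python3 -m handwheel '[[[0,0,-2.7,0],[0,-0.1,-2.8,0],[0,0,0,0],[0,0,0,0],[0,0,0,0],[0,0,0,-0.124],[0,0,0,-0.124],[0,0,0,-0.124]]]' 0.4; python3 -m handwheel '[[[0,0,0,-0.124],[0,0,0,-0.124],[0,0,0,-0.124],[0,0,0,-0.124],[0,0,0,-0.124],[0,0,0,-0.124],[0,0,0,-0.124],[0,0,0,-0.124]]]'; python3 -m handwheel '[[[0,0,0,-0.124],[0,0,0,-0.124],[0,0,0,-0.124],[0,0,0,-0.124],[0,0,0,-0.124],[0,0,0,0],[0,0,0,0],[0,0,0,0]]]'
cat > st.py <<'E'
from h import *
o=bot.get_obs();R=Rt(o);print(o['time'],o['tool_pos'],'yaw',np.degrees(np.arctan2(R[1,1],R[0,1])),'j',o['joint_positions'],'F',o['contact_force'],'M',o['moment'],o['grip_width'],'R',R[2])
print('to knob in tool (mm)',R.T@(np.array([478.3,-91.9,77])-o['tool_pos']))
E
python3 st.py
```

```text
time: 9.08
tool_pos: [477.0, -91.3, 157.0]
tcp_rot: [-0.64, 1.57, 2.875]
contact_force: [-0.6, 0.6, -0.5]
grip_width: 36.8
time: 9.75
tool_pos: [477.1, -91.4, 157.1]
tcp_rot: [-1.597, 1.57, 2.91]
contact_force: [0.7, -0.1, 0.7]
grip_width: 36.7
time: 10.42
tool_pos: [477.6, -91.7, 157.2]
tcp_rot: [-1.947, 1.571, -3.113]
contact_force: [0.1, -0.2, -0.3]
grip_width: 36.7
10.4167 [477.61 -91.7  157.2 ] yaw 23.183859883149545 j [-0.35  0.34  1.73 -0.    1.07 -0.75] F [ 0.11 -0.18 -0.29] M [ 0.03 -0.06  0.04] 36.710098417603575 R [-1. -0. -0.]
to knob in tool (mm) [80.2   0.57  0.46]
```

```bash
python3 -m handwheel '[[[3,0.05,0.05,0],[2.5,0,0,0],[1.8,0,0,0],[0.6,0,0,0],[0,0,0,0],[0,0,0,0]]]'; python3 st.py
python3 - <<'E'
from h import *
p,d,m=cap('side');cv2.imwrite('pics/s9.png',cv2.resize(p[170:300,200:370,::-1],None,fx=4,fy=4))
E
```

```text
time: 10.92
tool_pos: [479.0, -92.3, 78.7]
tcp_rot: [0.65, 1.57, -0.513]
contact_force: [0.4, 0.5, -0.5]
grip_width: 36.8
10.9167 [478.95 -92.34  78.69] yaw 23.31603321500283 j [-0.35  0.45  1.82 -0.    0.87 -0.75] F [ 0.37  0.55 -0.51] M [-0.   -0.12  0.01] 36.818720124100054 R [-1.  0.  0.]
to knob in tool (mm) [ 1.69 -0.43 -0.66]
```

View pics/s9.png

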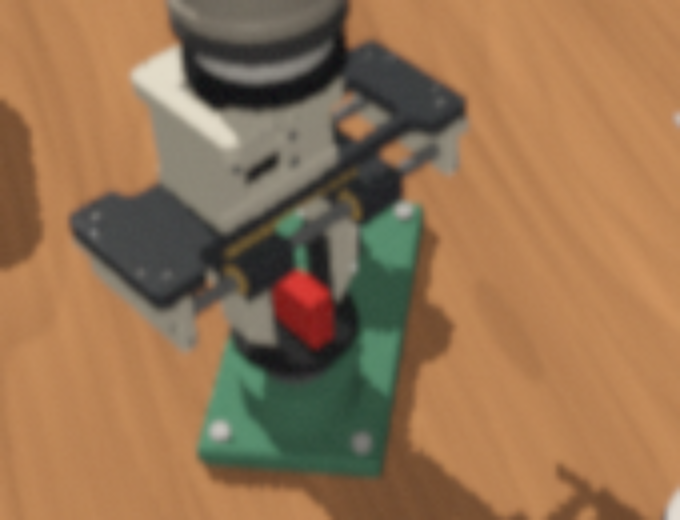

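Fingers straddle the red bar. Close, then probe down.

```bash
python3 -m handwheel '[[[0,0,0,0],[0,0,0,0],[0,0,0,0],[0,0,0,0],[0,0,0,0],[0,0,0,0]]]' 0; python3 st.py; python3 -m handwheel '[[[0.2,0,0,0],[0.2,0,0,0],[0.2,0,0,0],[0,0,0,0],[0,0,0,0]]]';python3 st.py
```

```text
time: 11.47
tool_pos: [478.7, -92.4, 78.6]
tcp_rot: [0.119, 1.57, -1.043]
contact_force: [-2.4, -0.2, 5.6]
grip_width: 13.5
11.4667 [478.65 -92.42  78.62] yaw 23.37894588432424 j [-0.35  0.45  1.82 -0.    0.87 -0.76] F [-2.44 -0.23  5.58] M [-0.14  0.27  0.03] 13.538694753271892 R [-1.  0.  0.]
to knob in tool (mm) [ 1.62 -0.12 -0.62]
time: 11.88
tool_pos: [478.7, -92.5, 74.3]
tcp_rot: [0.461, 1.569, -0.702]
contact_force: [-7.3, 0.9, 24.3]
grip_width: 13.6
11.8833 [478.74 -92.48  74.29] yaw 23.391143953461523 j [-0.35  0.46  1.83 -0.    0.85 -0.76] F [-7.25  0.91 24.32] M [0.12 1.29 0.01] 13.616188715693736 R [-1.  0.  0.]
to knob in tool (mm) [-2.71 -0.17 -0.7 ]
```

It stops hard after 4 mm (24 N), so this isn't a thread start. I'll turn clockwise in small steps under pressure.

```bash
python3 -m handwheel '[[[0,0,0,0.12],[0,0,0,0.12],[0,0,0,0]]]';  python3 st.py
```

```text
time: 12.13
tool_pos: [478.9, -92.4, 74.2]
tcp_rot: [0.94, 1.569, -0.47]
contact_force: [-6.8, -0.1, 22.6]
grip_width: 13.8
12.1333 [478.93 -92.39  74.16] yaw 9.247310401878591 j [-0.35  0.46  1.83 -0.    0.85 -0.51] F [-6.76 -0.15 22.6 ] M [ 0.08  1.2  -0.31] 13.794070701201967 R [-1.  0.  0.]
to knob in tool (mm) [-2.84 -0.54 -0.58]
```

```bash
python3 -m handwheel '[[[0,0,0,0.12],[0,0,0,0.12],[0,0,0,0]]]';  python3 st.py
```

```text
time: 12.38
tool_pos: [479.1, -92.4, 72.9]
tcp_rot: [1.275, 1.569, -0.375]
contact_force: [-1.1, -0.5, 5.8]
grip_width: 13.8
12.3833 [479.06 -92.39  72.93] yaw -4.502021592843075 j [-0.35  0.46  1.83 -0.    0.85 -0.27] F [-1.06 -0.49  5.76] M [-0.08  0.18 -0.08] 13.807608474834632 R [-1.  0.  0.]
to knob in tool (mm) [-4.07 -0.79 -0.43]
```

Force fell and it sank: thread start found at 28° of turn. Push straight down.

```bash
python3 -m handwheel '[[[0.2,0,0,0],[0.3,0,0,0],[0.3,0,0,0],[0.15,0,0,0],[0,0,0,0]]]';  python3 st.py
```

```text
time: 12.8
tool_pos: [479.1, -92.4, 64.0]
tcp_rot: [1.254, 1.569, -0.389]
contact_force: [-3.0, 0.4, 13.6]
grip_width: 13.8
12.8 [479.11 -92.4   63.98] yaw -4.133578656222302 j [-0.35  0.48  1.83 -0.    0.83 -0.28] F [-3.04  0.37 13.56] M [ 0.03  0.67 -0.04] 13.818556557071346 R [-1.  0.  0.]
to knob in tool (mm) [-13.02  -0.82  -0.43]
```

```bash
python3 -m handwheel '[[[0,0,0,0.12],[0,0,0,0.12],[0,0,0,0.12],[0,0,0,0]]]';  python3 st.py
```

```text
time: 13.13
tool_pos: [479.4, -92.5, 64.0]
tcp_rot: [1.64, 1.568, -0.369]
contact_force: [-1.6, -0.2, 12.4]
grip_width: 13.8
13.1333 [479.39 -92.5   64.02] yaw -25.12812368524947 j [-0.35  0.48  1.83 -0.    0.83  0.09] F [-1.64 -0.22 12.38] M [ 0.04  0.5  -0.14] 13.847529666603156 R [-1.  0. -0.]
to knob in tool (mm) [-12.98  -1.21  -0.08]
```

```bash
python3 -m handwheel '[[[0.05,0,0,0.12],[0.05,0,0,0.12],[0.05,0,0,0.12],[0,0,0,0]]]';  python3 st.py
```

```text
time: 13.47
tool_pos: [479.7, -92.7, 62.7]
tcp_rot: [1.981, 1.568, -0.388]
contact_force: [-2.7, -0.5, 14.5]
grip_width: 14.0
13.4667 [479.66 -92.66  62.71] yaw -45.75909114463982 j [-0.35  0.48  1.83 -0.    0.82  0.45] F [-2.66 -0.53 14.55] M [-0.03  0.54 -0.19] 13.992725132829465 R [-1.  0. -0.]
to knob in tool (mm) [-14.3   -1.45   0.43]
```

```bash
python3 -m handwheel '[[[0.05,0,0,0.12],[0.05,0,0,0.12],[0.05,0,0,0.12],[0,0,0,0]]]';  python3 st.py
```

```text
time: 13.8
tool_pos: [479.8, -92.9, 61.0]
tcp_rot: [2.266, 1.567, -0.463]
contact_force: [-1.2, -0.7, 11.8]
grip_width: 13.8
13.8 [479.8  -92.89  61.01] yaw -66.38101182685375 j [-0.35  0.48  1.84 -0.    0.82  0.81] F [-1.19 -0.68 11.79] M [-0.27  0.41 -0.13] 13.7962755103601 R [-1.  0. -0.]
to knob in tool (mm) [-16.    -1.47   0.94]
```

```bash
python3 -m handwheel '[[[0.05,0,0,0.12],[0.05,0,0,0.12],[0.0,0,0,0.12],[0,0,0,0]]]';  python3 st.py
```

```text
time: 14.13
tool_pos: [479.9, -93.2, 60.1]
tcp_rot: [2.529, 1.567, -0.56]
contact_force: [-1.0, -2.9, 11.6]
grip_width: 14.1
14.1333 [479.88 -93.18  60.07] yaw -86.99194719765109 j [-0.35  0.48  1.84 -0.    0.82  1.17] F [-1.02 -2.92 11.63] M [-0.4   0.37 -0.11] 14.10079591752367 R [-1.  0. -0.]
to knob in tool (mm) [-16.93  -1.32   1.46]
```

```bash
python3 -m handwheel '[[[0,0,0,0.12],[0,0,0,0.12],[0,0,0,0]]]';  python3 st.py
```

```text
time: 14.38
tool_pos: [480.4, -93.3, 60.1]
tcp_rot: [2.744, 1.566, -0.583]
contact_force: [1.0, -3.4, 8.1]
grip_width: 16.5
14.3833 [480.41 -93.27  60.05] yaw -100.59813377539271 j [-0.35  0.48  1.84 -0.    0.82  1.41] F [ 0.98 -3.4   8.13] M [-0.35 -0.02  0.99] 16.525350201199185 R [-1.  0. -0.]
to knob in tool (mm) [-16.96  -0.93   2.25]
```

The torque rose and the jaws were levered open to 16.5 mm, so this is the hard stop. I'll relax, open and lift away to look.

```bash
python3 -m handwheel '[[[0,0,0,-0.1],[0,0,0,0],[0,0,0,0],[0,0,0,0],[0,0,0,0]]]' 0.45; python3 st.py; python3 -m handwheel '[[[-3,0,0,0],[-4,0,0,0],[-3,0,2,0],[0,0,3,0],[0,0,0,0],[0,0,0,0],[0,0,0,0]]]'; python3 st.py; python3 knob.py w10.png
```

```text
time: 14.8
tool_pos: [478.5, -92.1, 58.5]
tcp_rot: [-0.301, 1.57, 2.758]
contact_force: [0.0, -0.2, 0.5]
grip_width: 40.2
14.8 [478.5  -92.15  58.46] yaw -94.75261227380798 j [-0.35  0.49  1.84  0.    0.82  1.31] F [ 0.01 -0.22  0.48] M [ 0.08 -0.02  0.04] 40.16819372809534 R [-1. -0.  0.]
to knob in tool (mm) [-18.54  -0.23   0.22]
time: 15.38
tool_pos: [429.3, -88.3, 158.6]
tcp_rot: [2.965, 1.57, -0.259]
contact_force: [0.8, 0.0, 0.3]
grip_width: 41.1
15.3833 [429.26 -88.3  158.62] yaw -94.70321947749224 j [-0.38  0.26  1.85  0.    1.03  1.27] F [0.77 0.03 0.32] M [ 0.05  0.04 -0.  ] 41.10177287693687 R [-1.  0. -0.]
to knob in tool (mm) [ 81.65  -0.44 -49.12]
[429.26 -88.3  158.62] 1.274692576216319
1243 90.0516532936053 1091 [478.81 -92.18  88.74]
((478.19256591796875, -92.14382934570312), (49.60774612426758, 13.867779731750488), 2.051055908203125)
```

View pics/w10.png

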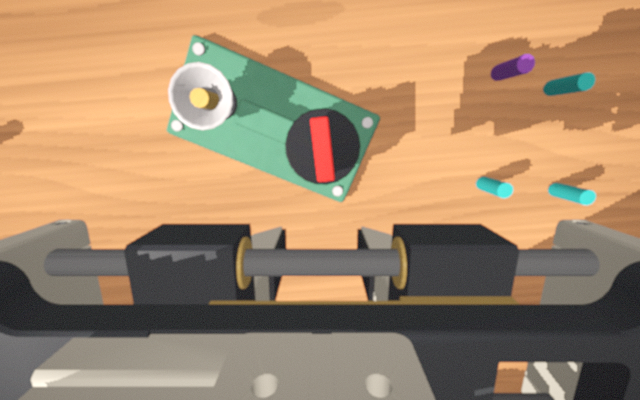

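```bash
python3 -m handwheel '[[[0,0,0,0],[0,0,0,0],[0,0,0,0],[0,0,0,0],[0,0,0,0],[0,0,0,0]]]'; python3 knob.py w11.png; python3 st.py
python3 - <<'E'
from h import *
p,d,m=cap('wrist')
vv,uu=np.nonzero(d>0);P=np.array([w(m,u,v,d[v,u]) for u,v in zip(uu,vv)])
q=np.hypot(P[:,0]-528.5,P[:,1]-5.2);print('die top z',np.median(P[q<5,2]),'rim z',np.median(P[(q>23.5)&(q<26.5),2]))
c=p[vv,uu];y=(q<22)&(c[:,0].astype(int)-c[:,2]>70)&(P[:,2]>55);print('brass',y.sum(),P[y].mean(0))
p,d,m=cap('side','s12.png')
hsv=cv2.cvtColor(p,cv2.COLOR_RGB2HSV)
mk=((hsv[...,0]<6)|(hsv[...,0]>174))&(hsv[...,1]>180)&(hsv[...,2]>90);mk[:200]=0;mk[290:]=0
vv,uu=np.nonzero(mk);Q=np.array([w(m,u,v,d[v,u]) for u,v in zip(uu,vv)]);Q=Q[np.hypot(Q[:,0]-478,Q[:,1]+95)<45];print('side bar top',Q[:,2].max(), 'was 108.1')
for r in bot.spot_point('side','blued_die')[:1]: print(r,'was 250,177.2')
E
```

```text
time: 15.93
tool_pos: [428.9, -88.2, 158.6]
tcp_rot: [-0.002, 1.571, 3.059]
contact_force: [0.7, -0.9, 0.5]
grip_width: 41.2
[428.86 -88.17 158.55] 1.273878942106247
1254 90.3619440752221 1118 [478.68 -92.15  88.99]
((477.9201354980469, -92.19141387939453), (49.63923263549805, 13.94067668914795), 1.9324150085449219)
15.9833 [428.85 -88.17 158.61] yaw -94.64679469794565 j [-0.38  0.26  1.85 -0.    1.03  1.27] F [-0.21 -0.04  0.86] M [0.04 0.04 0.  ] 41.5214673230916 R [-1.  0.  0.]
to knob in tool (mm) [ 81.61  -0.29 -49.6 ]
die top z 62.67009092239071 rim z 63.29306654885754
brass 319 [527.41   6.45  62.34]
side bar top 90.61271457009207 was 108.1
```

View pics/s12.png

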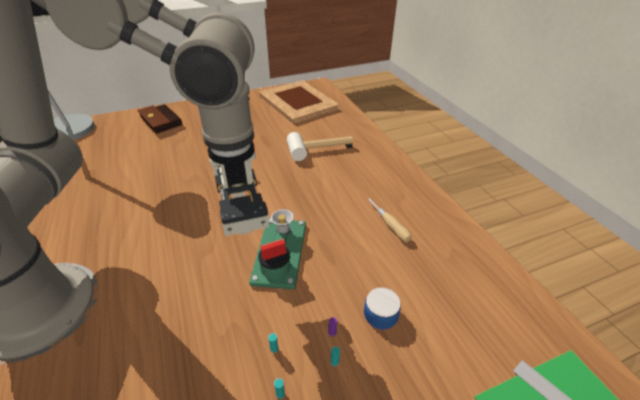

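Knob is down 17 mm (wrist 16.9, side 17.5) and staying. The brass die's top is just below the rim at (283,217), the mallet, awl and tin are unmoved, and the gripper is clear. Handing in.

```bash
python3 -c "
from plant import bot
print(bot.close_job())"
```

```text
the job is handed in; nothing more can be done
None
```

I seated the brass die in the well and screwed the knob fully home, then handed the job in at about 16 s on the robot's clock. Closing the job reports no verdict, so the checks below are my own.

- **Brass die:** I picked it from among three cyan pins and a purple one, and released it with its foot at the mouth of the bore. In the last wrist picture its top is 0.6 mm below the rim; 1 mm is nominal, which is within the camera error.
- **Knob:** It first stopped hard at 4 mm. I turned it clockwise under light pressure, and it dropped at a thread start after about 28°. I then pushed it down about 14 mm and turned it on until the torque rose sharply and the jaws slipped on the bar, about 85–95° after it went in.
- **After letting go:** The bar top is lower by 16.9 mm (wrist camera) and 17.5 mm (side camera). It did not rise over the next half second, and the gripper is well clear.
- **Other things:** The awl, tin and mallet look unmoved in the last side picture. The dark die is hidden behind the arm there, and the detector did not report it, so it is not confirmed in the final view. The arm never went near it.

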